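Set the reorder tags on the bread bins

TASK

Each of the four bread bins has a tag that turns on an upright pin like a page: swung over to the left it shows you a solid disc (bread in stock), swung over to the right an open ring (reorder). Two tags are wrong: push each of those round with a fingertip, all the way to its stop on the other side, so that exactly the bins with bread in them show the disc and every bin without bread shows the ring. Work gently: do not pinch or lift the tags, and leave the tags that are already right, what lies in the bins, and everything else where it is.

Things in the scene. Friction and masses are not known exactly. Their poses are not given: they have to be found in the camera images.
- bin_1: open beech bin, fixed, 133 mm wide (y), 138 deep (x), walls 46 mm high (front 38), 4 mm thick; origin: centre of underside; x points to its back (away from the robot), y to the robot's left, z up. Four like bins stand side by side on a base board 12 mm thick, 136 mm apart; which stands where and what lies in which changes
- bin_2: beech bin like bin_1, same size and axes. Bread lies in two of the four bins and rises at most 96 mm above a bin's underside
- bin_3: beech bin like bin_1, same size and axes
- bin_4: beech bin like bin_1, same size and axes
- flag_1: sleeve of bin_1's tag on its upright steel pin (6 mm) at the bin's front, 78 mm before its centre; origin: on the pin axis at half the leaf's height, 123 mm above the bin's underside (135 above the worktop); has the bin's axes, does not turn with the leaf, would slide up the pin if lifted. Leaf: black plate from 4 to 54 mm off the pin axis, 56 mm high, 4 mm thick, its plane through the axis
- flag_2: the same on bin_2. The pin's top is 41 mm above this origin. A steel stop strap, 64 mm long, crosses 5.5 mm behind the pin; its top edge is 28 mm below this origin. Behind the leaf, above the bin, is free air down to the bread
- flag_3: the same on bin_3
- flag_4: the same on bin_4
- tag_1 (a joint): angle (rad) of bin_1's tag leaf about its pin, counter-clockwise from above: 0 = along the bin's front to the left of the pin (bin's +y), showing the robot the solid white disc; 1.57 = pointing at the robot; 3.14 = to the right of the pin, showing the open white ring. Stiff hinge, stays where left (about 0.5 N at the leaf's middle moves it); stops at 0 and 3.14
- tag_2 (a joint): the same for bin_2's tag. At the start every tag is within about 0.35 rad of one of its stops
- tag_3 (a joint): the same for bin_3's tag
- tag_4 (a joint): the same for bin_4's tag
- pretzel_high: brown pretzel, bread, 122x119x45 mm, loose, lying on another one in a bin; origin: centre of its underside
- grain_roll_side: oval grain roll, bread, 72x117x48 mm, loose, on its side in a bin, before another one; origin: centre of what would be its underside, so it lies at one face of the roll, about 53 mm before its own bin's centre
- scraper: steel dough scraper with a black round grip, 92x112x19 mm, loose, left lying in a bin that has no bread; no bread itself; origin: centre of its underside
- ticket_stand: bystander: small black ticket in a foot, 70x24x58 mm; origin: centre of its underside
- tape_roll: bystander: roll of tan tape, 92 mm across, 48 mm high; origin: centre of its underside
- sugar_shaker: bystander: glass sugar shaker, 44 mm across, 90 mm high; origin: centre of its underside

How it is judged (in metres and radians):
At the end, for the whole second after the job is handed in: Tags of the two bins with bread within 0.2 rad of the left stop (disc to the robot), tags of the two bins without bread within 0.2 rad of the right stop (ring); all tags at rest and not lifted (4 mm); what lies in the bins is at rest within 20 mm of where it was (value of joint each of tag_1, tag_2 below 0.2 rad and value of joint each of tag_3, tag_4 above 2.94159 rad and velocity of joint tag_1 between -0.1 and 0.1 rad/s and z of flag_1 in the frame of bin_1 below 0.127 m and velocity of joint tag_2 between -0.1 and 0.1 rad/s and z of flag_2 in the frame of bin_2 below 0.127 m and velocity of joint tag_3 between -0.1 and 0.1 rad/s and z of flag_3 in the frame of bin_3 below 0.127 m and velocity of joint tag_4 between -0.1 and 0.1 rad/s and z of flag_4 in the frame of bin_4 below 0.127 m and distance of each of pretzel_high, grain_roll_side, scraper from where it was at the start of the episode below 0.02 m and linear speed of each of pretzel_high, grain_roll_side, scraper below 0.02 m/s); the robot touches nothing.
It fails at once if a tag that was already right is turned away from its place (value of joint tag_2 above 0.5 rad or value of joint tag_4 below 2.64159 rad).
It fails at once if a tag is lifted up its pin (z of flag_1 in the frame of bin_1 above 0.131 m or z of flag_2 in the frame of bin_2 above 0.131 m or z of flag_3 in the frame of bin_3 above 0.131 m or z of flag_4 in the frame of bin_4 above 0.131 m).
It fails at once if a tag is pinched or a tag or bin is pushed hard (more than 30 N) (contact force between any of the arm, the fingers and bin_1 above 30 N or contact force between any of the arm, the fingers and bin_2 above 30 N or contact force between any of the arm, the fingers and bin_3 above 30 N or contact force between any of the arm, the fingers and bin_4 above 30 N).
It fails at once if bread or the scraper in a bin is moved (more than 20 mm) (distance of any of pretzel_high, grain_roll_side, scraper from where it was at the start of the episode above 0.02 m).
It fails at once if a bystander is moved (more than 20 mm) (distance of any of ticket_stand, tape_roll, sugar_shaker from where it was at the start of the episode above 0.02 m).
It also fails if it takes over 50 s, if anything falls off the work surface, if the arm or the gripper's body presses on something with over 40 N, if the wrist force passes 120 N, or if a joint passes its speed limit or range.

ROBOT

A 7-joint arm with a two-finger parallel gripper is mounted at the origin on a cart in front of the work surface, level with it; the furniture and walls round the work are solid. World frame = base frame: x ahead of the robot, y to its left, z up, the work surface at z = 0. Lengths are in mm, angles in rad, forces in N, time in s.
With the tool pointing down it reaches from about 425 to 875 mm from the base axis. Payload 9.9 kg.
Tool frame: the origin (TCP) lies at the very end of the fingers, on their centre line; the grasp point (between the pads) lies 19 mm behind it; z points along the fingers, y is the line along which they close (so a half turn about z gives the same grasp; the last joint's range is limited). The gripper opens to 85 mm and grips with 20 to 120 N. Pads are 22 mm wide; open, the fingers measure 114 mm over their backs; the gripper's body (76 mm by 85 mm) begins 54 mm behind the grasp point. The pads swing forward as they close: fully open they stand 13 mm farther back than shut.
Start: joints at [1.125, 0.576, 0.025, 1.437, -0.015, 1.129, -0.057], TCP at [238.926, -631.302, 195.489] pointing down, gripper open.
Joint ranges: [-2.76, 2.76], [-0.34, 2.15], [-1.52, 1.57], [0.19, 2.46], [-1.09, 4.23], [0.17, 1.99], [-2.82, 2.82]. Speed limits (rad/s): [2.22, 2.22, 3.01, 3.01, 3.14, 3.14, 3.14].

INTERFACE

Orientations are given as a rotation vector (axis times angle).
In Python, from workcell import arm gives the robot as it stands.
- The arm moves only by the shell command python3 -m crank 'ROWS'. ROWS is text: rows parted by semicolons, each of 7 numbers parted by spaces: the opening, from 0 (shut) to 1 (fully open), then the shift along the tool's x, y, z in units of 50 mm (1.0 is 50 mm), then the turn, a rotation vector about the tool's x, y, z in units of 6 degrees (1.0 is 6 degrees). In form: grip dx dy dz rx ry rz; .... A call has 1 to 20 rows; each row is the pose to reach, as a shift and turn from the pose commanded when the call began, along the tool's axes at that moment; what a row does not reach only later rows make up. A row lasts 1/8 s, in which the tool goes at most 62.5 mm and 10.7 degrees, less where a joint would pass 70% of its speed; a pose out of reach is approached as far as the arm can. A call with a gripper value outside its range is refused whole. The fingers move at their own pace and stop on an object; the grip force is fixed at half the most. Time passes only in rows, so rows that repeat a pose let the fingers close. It gives the time, the measured TCP pose, the force and the opening at its end, in the units of the state.
- arm.get_obs(): the state, without advancing time (a new reading comes with each control period).
- arm.read_camera(name): name is "side" or "top"; returns the picture (400x640x3 uint8, red, green, blue); there is no depth.
- arm.camera_info(name): a dict with "fx", "fy", "cx", "cy" (pixels), "k1" (the pictures are not rectified: a ray, as slopes to the right and down, at radius r is drawn at 1 + k1 r^2 times it, then the intrinsics apply), "origin" and "attitude" of the camera in the world. Camera axes: x right, y down, z forward; pixel columns grow to the right and rows downward; lengths in mm; the calibration is good to about 2 mm. A picture is of the moment at which its call begins. camera_info takes no time and is no camera call.
- arm.finish_job(): hands the job in, once; it reports no verdict.
The state is a dict: "time": time; "joint_positions": joint angles; "qvel": joint speeds; "effort": joint torques, N m; "eef_pos": TCP position; "ee_rot": TCP orientation; "contact_force": force on the tool from outside, world axes, zero at the start; "wrist_torque": the same for the moment, N m; "gripper_width": finger opening in mm.
Only numpy, scipy, OpenCV 4.12 (cv2) and the standard library are available. Lean on these libraries where they do the work, as an engineer would, in place of code of your own. Each camera call takes 0.05 s, during which the arm holds its last target. There are 200 camera calls.

## Working session

There is one attempt and no reset: what is moved stays moved. The work goes in short steps, Python scripts to look and compute and a shell command to move; the robot and the scene stay as the last step left them, time stands still between calls to the robot, and variables do not carry over. Pictures are saved under pics/ and viewed, on a budget of 10 in all, crops included, one or two more only if the job needs it, and the job is handed in when it is done.

```bash
mkdir -p pics; python3 - <<'E'
from workcell import arm
import cv2
for n in("top","side"):
    im=arm.read_camera(n); cv2.imwrite(f"pics/{n}0.png",im[:,:,::-1]); print(n,arm.camera_info(n))
print(arm.get_obs())
E
```

```text
top {'fx': 406.5316901076689, 'fy': 406.5316901076689, 'cx': 324.6244486144249, 'cy': 200.0588152851918, 'k1': -0.017212926893557537, 'origin': array([ 305.07515078, -269.88073896, 1105.45633671]), 'attitude': array([-2.09331398,  2.13590978, -0.15046721])}
side {'fx': 477.0067934207601, 'fy': 477.0067934207601, 'cx': 318.208308716698, 'cy': 203.45725492812858, 'k1': 0.012820851298237271, 'origin': array([336.41198509, 787.74468756, 679.95902049]), 'attitude': array([-0.15994729,  2.63470682, -1.58415874])}
{'time': 0.1, 'joint_positions': array([ 1.12520775,  0.57644936,  0.02483193,  1.43778492, -0.01497259,
        1.12899948, -0.05650956]), 'qvel': array([ 0.00101231, -0.0036756 , -0.00025828, -0.00161328, -0.00134213,
        0.0012097 ,  0.00058076]), 'effort': array([ 5.95804406e-03, -7.67306256e+01,  2.25807711e+00, -2.86605603e+01,
        1.60248874e-02,  8.58998217e-03,  3.89859554e-05]), 'eef_pos': array([ 238.76498873, -630.89312532,  194.74148873]), 'ee_rot': array([-3.08892738e+00, -5.65021828e-01,  5.50346655e-04]), 'contact_force': array([-0.21388028, -0.15029005,  0.04631547]), 'wrist_torque': array([-0.02868418, -0.00858793,  0.01886711]), 'gripper_width': 85.57529967286017}
```

View pics/top0.png

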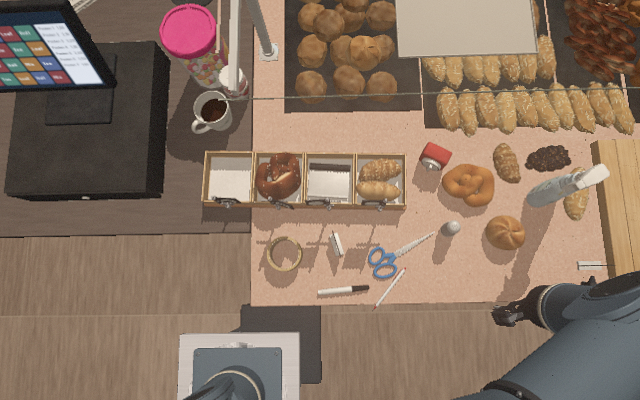

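View pics/side0.png

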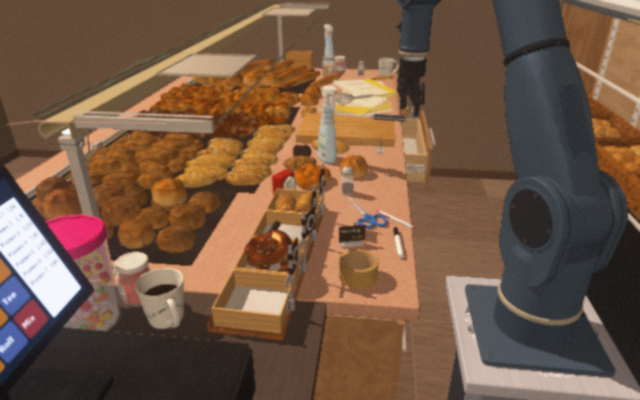

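```bash
cat > h.py <<'E'
import numpy as np,cv2
from scipy.spatial.transform import Rotation as R
from workcell import arm
def K(i): return np.array([[i['fx'],0,i['cx']],[0,i['fy'],i['cy']],[0,0,1]])
def proj(n,P):
    i=arm.camera_info(n);r=R.from_rotvec(i['attitude']).as_matrix().T
    q=(np.asarray(P,float).reshape(-1,3)-i['origin'])@r.T
    s=q[:,:2]/q[:,2:]; s=s*(1+i['k1']*(s**2).sum(1,keepdims=True))
    return s*[i['fx'],i['fy']]+[i['cx'],i['cy']]
def ray(n,uv,z):
    i=arm.camera_info(n);r=R.from_rotvec(i['attitude']).as_matrix()
    p=cv2.undistortPoints(np.array([[uv]],float),K(i),np.array([i['k1'],0,0,0.]))[0,0]
    d=r@[p[0],p[1],1]; o=i['origin']; return o+d*(z-o[2])/d[2]
E
python3 - <<'E'
from h import *
im=cv2.imread("pics/top0.png")
print(proj("top",[0,0,0]))
for uv in [(204,152),(406,154),(202,207),(406,209)]: print(uv,ray("top",uv,55).round(0))
a=cv2.resize(im[145:220,195:415],None,fx=3.6,fy=3.6,interpolation=cv2.INTER_CUBIC)
s=cv2.imread("pics/side0.png")[155:335,205:385]
b=cv2.resize(s,None,fx=1.8,fy=1.8,interpolation=cv2.INTER_CUBIC)
c=np.zeros((a.shape[0]+b.shape[0],a.shape[1],3),np.uint8);c[:a.shape[0]]=a;c[a.shape[0]:,:b.shape[1]]=b
cv2.imwrite("pics/c1.png",c);print(c.shape)
E
```

```text
[[236.92778833 393.46480048]]
(204, 152) [631.  89.  55.]
(406, 154) [ 611. -455.   55.]
(202, 207) [480.  89.  55.]
(406, 209) [ 463. -448.   55.]
(594, 792, 3)
```

View pics/c1.png

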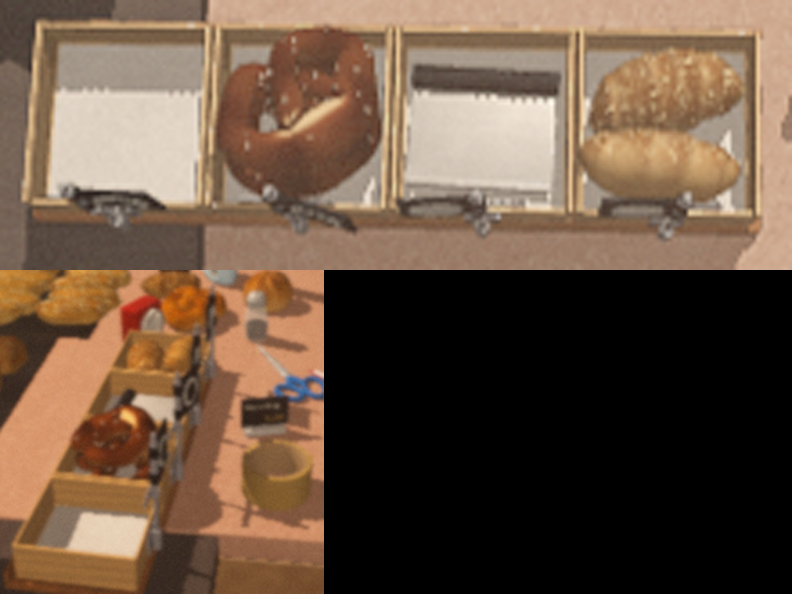

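```bash
cat >> h.py <<'E'
# row model
def setup():
    a=ray("top",(205,151.1),58);b=ray("top",(406.1,154.2),58)
    y=(a-b);y/=np.linalg.norm(y);x=np.array([y[1],-y[0],0]);m=(a+b)/2-69*x
    bins=[m+y*136*k for k in(1.5,.5,-.5,-1.5)]
    pins=[c-78*x for c in bins]
    for p in bins+pins:p[2]=0
    return x,y,bins,pins
def leaf(p,th,x,y,z0=107,z1=163):
    d=np.cos(th)*y-np.sin(th)*x
    return [p+4*d+[0,0,z0],p+54*d+[0,0,z0],p+54*d+[0,0,z1],p+4*d+[0,0,z1]]
E
cat > ov.py <<'E'
from h import *
import sys
def ov(ths,src,out):
    x,y,bins,pins=setup();print(x,[p.round(0)[:2] for p in pins])
    W=[]
    for n,(c0,c1,r0,r1),f in(("top",(195,415,145,220),3.6),("side",(265,340,165,290),4)):
        im=cv2.imread(f"pics/{n}{src}.png")[r0:r1,c0:c1];im=cv2.resize(im,None,fx=f,fy=f,interpolation=cv2.INTER_CUBIC)
        raw=im.copy();T=lambda P:((proj(n,P)-[c0,r0]+.5)*f).astype(int)
        for p,t in zip(pins,ths):
            cv2.polylines(im,[T(leaf(p,t,x,y))],True,(0,255,0),1)
            cv2.polylines(im,[T([p+[0,0,40],p+[0,0,176]])],False,(0,0,255),1)
        W.append((raw,im))
    a=W[0][1];b=np.hstack(W[1]);h=min(b.shape[0],600-a.shape[0]) if 0 else b.shape[0]
    b=cv2.resize(b,None,fx=.64,fy=.64) if 0 else b
    c=np.zeros((600,800,3),np.uint8);c[:a.shape[0],:a.shape[1]]=a
    hh=600-a.shape[0];s=hh/b.shape[0];b=cv2.resize(b,None,fx=s,fy=s);c[a.shape[0]:,:b.shape[1]]=b
    b=cv2.resize(W[0][0],None,fx=.5,fy=.5);c[a.shape[0]:a.shape[0]+b.shape[0],400:400+b.shape[1]]=b
    cv2.imwrite(out,c)
if __name__=="__main__": ov([float(t) for t in sys.argv[3:]],sys.argv[1],sys.argv[2])
E
python3 ov.py 0 pics/o1.png 3.0 2.8 0.1 0.1
```

```text
[ 0.99904805 -0.04362332  0.        ] [array([483.,  25.]), array([ 477., -111.]), array([ 471., -247.]), array([ 465., -382.])]
```

View pics/o1.png

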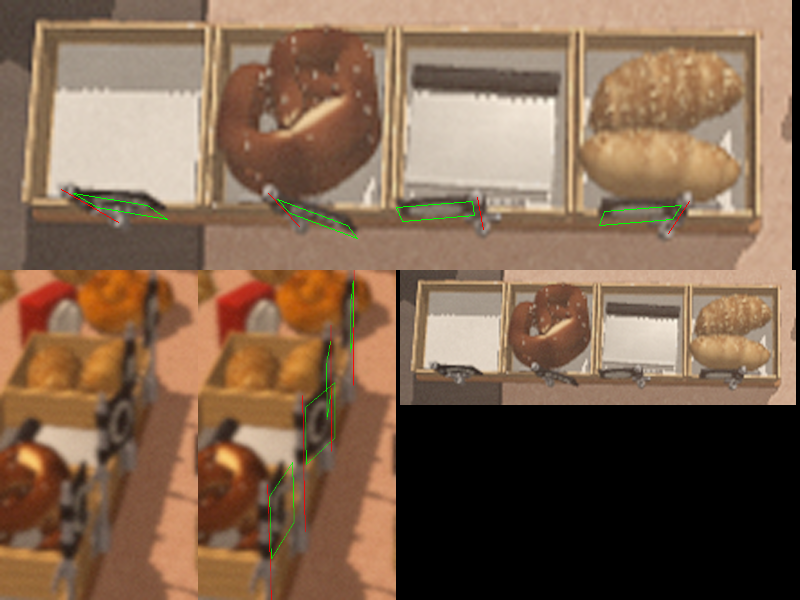

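Top view: bin A (left, px ~228,180) is empty with its ring shown (right). Bin B (pretzel) has its tag on the right, which is wrong. Bin C (scraper, no bread) has its tag on the left, also wrong. Bin D (rolls) is on the left, which is right. The overlay fits to about 3 mm. I'll raise the tool, close it and align it with the row.

```bash
python3 -m crank '0 0 0 -0.6 0 0 1.7;0 0 0 -1.2 0 0 3.4;0 0 0 -1.2 0 0 3.87;0 0 0 -1.2 0 0 3.87;0 0 0 -1.2 0 0 3.87'; cat >> h.py <<'E'
def tool():
    o=arm.get_obs();x,y,bins,pins=setup();p=o['eef_pos']
    M=R.from_rotvec(o['ee_rot']).as_matrix()
    print('t',o['time'],'pos',p.round(1),'F',o['contact_force'].round(1),'w',o['gripper_width'].round(1),'yawerr deg',np.degrees(M.T@np.cross(M[:,0],x)).round(1))
    for k in(1,2):
        d=p-pins[k]; print('BC'[k-1],'fwd %.0f right %.0f'%(d@x,-d@y))
E
python3 -c "
from h import *
tool()"
```

```text
time: 0.72
eef_pos: [238.9, -630.9, 254.7]
ee_rot: [-3.14, 0.066, 0.001]
contact_force: [-0.3, -0.3, 0.2]
gripper_width: -0.0Traceback (most recent call last):
  File "<string>", line 3, in <module>
    tool()
    ~~~~^^
  File "h.py", line 28, in tool
    print('t',o['time'],'pos',p.round(1),'F',o['contact_force'].round(1),'w',o['gripper_width'].round(1),'yawerr deg',np.degrees(M.T@np.cross(M[:,0],x)).round(1))
                                                                             ^^^^^^^^^^^^^^^^^^^^^^^^
AttributeError: 'float' object has no attribute 'round'
```

```bash
sed -i "s/o\['gripper_width'\].round(1)/round(o['gripper_width'],1)/" h.py; python3 -m crank '0 0.4 -0.8 0 0 0 0;0 0.8 -1.6 0 0 0 0;0 1.2 -2.4 0 0 0 0;0 1.6 -3.2 0 0 0 0;0 2 -4 0 0 0 0;0 2.4 -4.8 0 0 0 0;0 2.8 -5.6 0 0 0 0;0 3.2 -6.4 0 0 0 0;0 3.6 -7.2 0 0 0 0;0 4 -8 0 0 0 0;0 4.4 -8.8 0 0 0 0;0 4.8 -9.68 0 0 0 0;0 4.8 -9.68 0 0 0 0;0 4.8 -9.68 0 0 0 0'
python3 -c "
from h import *
tool()
im=arm.read_camera('side')[100:300,230:390];im=cv2.resize(im,None,fx=3,fy=3);
t=arm.read_camera('top');cv2.imwrite('pics/top1.png',t[:,:,::-1])
t=cv2.resize(t[110:250,195:415],(480,305));c=np.zeros((600,480,3),np.uint8)
c=np.hstack([im[:600],np.vstack([t,np.zeros((295,480,3),np.uint8)])])[:,:800]
cv2.imwrite('pics/v1.png',c[:,:,::-1])"
```

```text
time: 2.48
eef_pos: [499.3, -158.6, 255.1]
ee_rot: [3.141, -0.067, -0.002]
contact_force: [-0.5, -0.5, -0.5]
gripper_width: -0.1
t 2.475 pos [ 499.3 -158.6  255.1] F [-0.5 -0.5 -0.5] w -0.1 yawerr deg [0.  0.1 0.1]
B fwd 24 right 47
C fwd 24 right -89
```

View pics/v1.png

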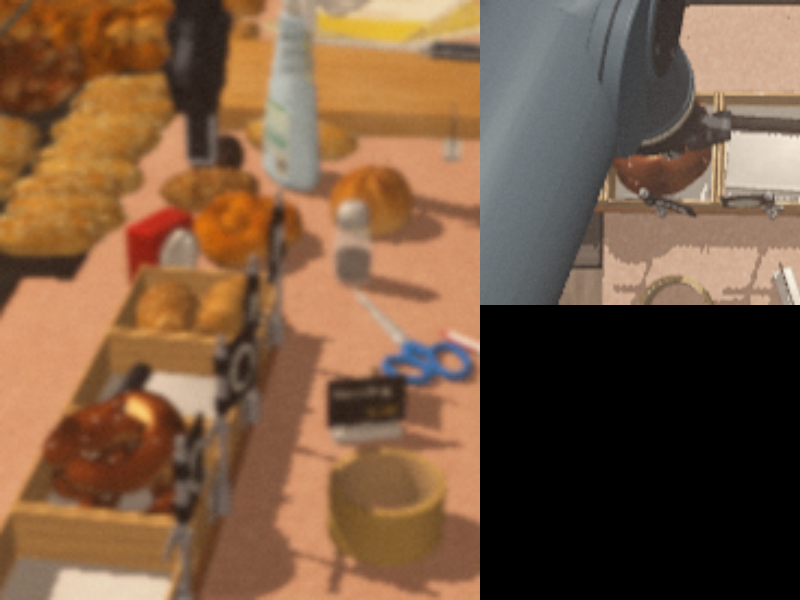

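```bash
python3 -m crank '0 0 0 0.8 0 0 0;0 0 0 1.5 0 0 0;0 0 0 2.1 0 0 0;0 0 0 2.6 0 0 0;0 0 0 2.6 0 0 0;0 0 0 2.6 0 0 0'; python3 -m crank '0 -0.2 0.05 0 0 0 0;0 -0.4 0.1 0 0 0 0;0 -0.56 0 0 0 0 0;0 -0.72 -0.08 0 0 0 0;0 -0.81 -0.21 0 0 0 0;0 -0.9 -0.34 0 0 0 0;0 -1.04 -0.47 0 0 0 0;0 -1.18 -0.6 0 0 0 0'
python3 -c "
from h import *
tool()"
```

```text
time: 3.32
eef_pos: [500.1, -159.0, 126.4]
ee_rot: [3.14, -0.07, 0.002]
contact_force: [0.1, 0.1, 0.7]
gripper_width: -0.3
time: 4.32
eef_pos: [441.7, -125.0, 125.4]
ee_rot: [-3.141, 0.068, 0.0]
contact_force: [0.8, -1.4, -0.1]
gripper_width: -0.2
t 4.325 pos [ 441.7 -125.   125.4] F [ 0.8 -1.4 -0.1] w -0.2 yawerr deg [-0.  0.  0.]
B fwd -35 right 16
C fwd -35 right -120
```

```bash
python3 -m crank '0 -0.1 -0.13 0 0 0 0;0 -0.2 -0.26 0 0 0 0;0 -0.11 -0.41 0 0 0 0;0 -0.02 -0.56 0 0 0 0;0 0.05 -0.62 0 0 0 0;0 0.12 -0.68 0 0 0 0;0 0.18 -0.73 0 0 0 0;0 0.24 -0.78 0 0 0 0;0 0.28 -0.82 0 0 0 0;0 0.32 -0.86 0 0 0 0;0 0.32 -0.86 0 0 0 0'
python3 -c "
from h import *
tool()
im=arm.read_camera('side')[100:300,230:390];im=cv2.resize(im,None,fx=2.5,fy=2.5,interpolation=cv2.INTER_CUBIC);
t=arm.read_camera('top');t=cv2.resize(t[130:280,195:345],(400,400),interpolation=cv2.INTER_CUBIC)
c=np.hstack([im,np.vstack([t,np.zeros((100,400,3),np.uint8)])])
cv2.imwrite('pics/v2.png',c[:,:,::-1])"
```

```text
time: 5.7
eef_pos: [460.2, -83.2, 125.5]
ee_rot: [-3.141, 0.068, -0.0]
contact_force: [0.2, 0.1, -0.4]
gripper_width: 0.4
t 5.7 pos [460.2 -83.2 125.5] F [ 0.2  0.1 -0.4] w 0.4 yawerr deg [ 0. -0.  0.]
B fwd -18 right -27
C fwd -18 right -163
```

View pics/v2.png

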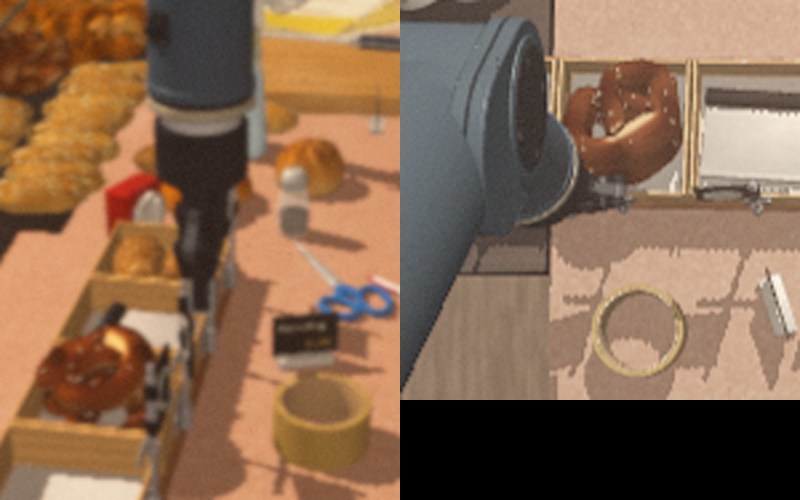

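```bash
python3 -m crank '0 0.02 0 0 0 0 0;0 0.04 0 0 0 0 0;0 0.06 0 0 0 0 0;0 0.08 0 0 0 0 0';python3 -m crank '0 0.02 0 0 0 0 0;0 0.04 0 0 0 0 0;0 0.04 0 0 0 0 0'
```

```text
time: 6.3
eef_pos: [464.0, -83.5, 125.5]
ee_rot: [-3.141, 0.068, 0.0]
contact_force: [-0.5, -0.0, 0.6]
gripper_width: 0.3
time: 6.68
eef_pos: [466.1, -83.6, 125.5]
ee_rot: [-3.141, 0.068, -0.0]
contact_force: [-0.8, 0.4, 1.1]
gripper_width: -0.0
```

```bash
python3 -m crank '0 0.02 0 0 0 0 0;0 0.04 0 0 0 0 0;0 0.04 0 0 0 0 0';python3 -m crank '0 0.02 0 0 0 0 0;0 0.04 0 0 0 0 0;0 0.04 0 0 0 0 0'
```

```text
time: 7.05
eef_pos: [468.0, -83.7, 125.5]
ee_rot: [-3.141, 0.068, -0.0]
contact_force: [-0.9, 0.6, 0.2]
gripper_width: -0.1
time: 7.42
eef_pos: [469.9, -83.8, 125.5]
ee_rot: [-3.141, 0.068, 0.0]
contact_force: [-0.9, 0.3, 1.0]
gripper_width: -0.2
```

```bash
python3 -m crank '0 0.02 0 0 0 0 0;0 0.04 0 0 0 0 0;0 0.04 0 0 0 0 0';python3 -m crank '0 0.02 0 0 0 0 0;0 0.03 0 0 0 0 0;0 0.03 0 0 0 0 0'
python3 -c "
from h import *
tool()
im=arm.read_camera('side');cv2.imwrite('pics/side2.png',im[:,:,::-1]);im=cv2.resize(im[165:290,265:365],None,fx=4,fy=4,interpolation=cv2.INTER_CUBIC);
t=arm.read_camera('top');t=cv2.resize(t[175:225,245:345],(400,200),interpolation=cv2.INTER_CUBIC)
c=np.hstack([im,np.vstack([t,np.zeros((300,400,3),np.uint8)])])
cv2.imwrite('pics/v3.png',c[:,:,::-1])"
```

```text
time: 7.8
eef_pos: [470.5, -83.7, 125.2]
ee_rot: [-3.141, 0.068, 0.004]
contact_force: [-6.3, 1.5, 3.4]
gripper_width: -0.1
time: 8.18
eef_pos: [470.7, -83.7, 125.0]
ee_rot: [-3.14, 0.068, 0.008]
contact_force: [-9.2, 1.0, 6.0]
gripper_width: -0.2
t 8.175 pos [470.7 -83.7 125. ] F [-9.2  1.   6. ] w -0.2 yawerr deg [-0.   0.3  0. ]
B fwd -8 right -27
C fwd -8 right -163
```

View pics/v3.png

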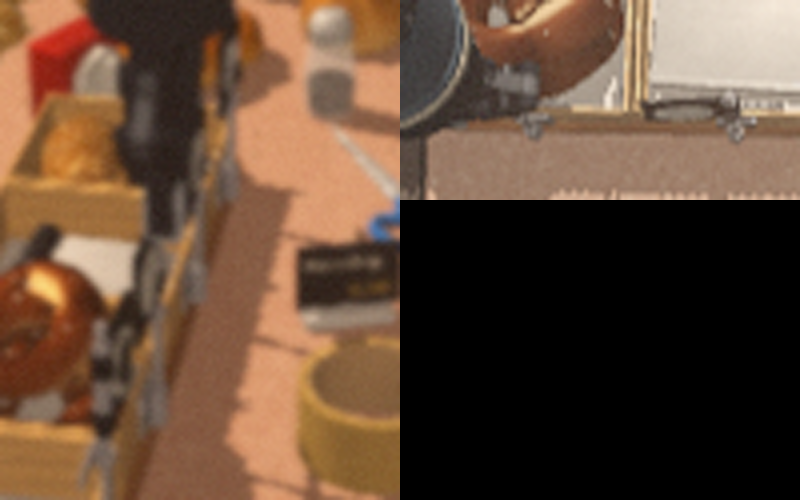

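```bash
python3 -m crank '0 -0.4 0 0 0 0 0;0 -0.8 0 0 0 0 0;0 -0.8 0 -0.8 0 0 0;0 -0.8 0 -1.7 0 0 0;0 -0.8 0 -2.6 0 0 0;0 -0.3 0.6 -2.6 0 0 0;0 0.1 1.4 -2.6 0 0 0;0 0.4 2 -2.6 0 0 0;0 0.62 2.32 -2.6 0 0 0;0 0.62 2.32 -2.6 0 0 0;0 0.62 2.32 -2.6 0 0 0'
python3 -c "
from h import *
tool()"
```

```text
time: 9.65
eef_pos: [499.2, -200.0, 255.4]
ee_rot: [-3.14, 0.066, 0.0]
contact_force: [-0.9, -0.9, 0.3]
gripper_width: 0.2
t 9.65 pos [ 499.2 -200.   255.4] F [-0.9 -0.9  0.3] w 0.2 yawerr deg [-0.   0.   0.1]
B fwd 26 right 88
C fwd 26 right -48
```

```bash
python3 -m crank '0 0 0 0.8 0 0 0;0 0 0 1.5 0 0 0;0 0 0 2.1 0 0 0;0 0 0 2.6 0 0 0;0 0 0 2.6 0 0 0;0 0 0 2.6 0 0 0'; python3 -m crank '0 -0.22 -0.04 0 0 0 0;0 -0.44 -0.08 0 0 0 0;0 -0.6 0.01 0 0 0 0;0 -0.76 0.1 0 0 0 0;0 -0.85 0.23 0 0 0 0;0 -0.94 0.36 0 0 0 0;0 -1.08 0.49 0 0 0 0;0 -1.22 0.62 0 0 0 0'
python3 -c "
from h import *
tool()"
```

```text
time: 10.4
eef_pos: [499.9, -200.8, 126.6]
ee_rot: [3.141, -0.067, 0.002]
contact_force: [0.4, 0.1, 0.5]
gripper_width: 0.6
time: 11.4
eef_pos: [436.6, -230.1, 125.4]
ee_rot: [3.141, -0.069, -0.0]
contact_force: [0.5, 0.7, 0.3]
gripper_width: 0.1
t 11.4 pos [ 436.6 -230.1  125.4] F [0.5 0.7 0.3] w 0.1 yawerr deg [-0.  0. -0.]
B fwd -35 right 121
C fwd -35 right -15
```

Contact force is on the expected side, so I'll continue the arc.

```bash
python3 -m crank '0 -0.1 0.13 0 0 0 0;0 -0.2 0.26 0 0 0 0;0 -0.11 0.41 0 0 0 0;0 -0.02 0.56 0 0 0 0;0 0.05 0.62 0 0 0 0;0 0.12 0.68 0 0 0 0;0 0.18 0.73 0 0 0 0;0 0.24 0.78 0 0 0 0;0 0.28 0.82 0 0 0 0;0 0.32 0.86 0 0 0 0;0 0.36 0.86 0 0 0 0;0 0.4 0.86 0 0 0 0;0 0.4 0.86 0 0 0 0'
python3 -m crank '0 0.02 0 0 0 0 0;0 0.04 0 0 0 0 0;0 0.06 0 0 0 0 0;0 0.06 0 0 0 0 0'
python3 -c "
from h import *
tool()"
```

```text
time: 13.02
eef_pos: [455.4, -273.4, 125.5]
ee_rot: [3.141, -0.068, 0.0]
contact_force: [-0.1, 0.0, 0.6]
gripper_width: -0.5
time: 13.52
eef_pos: [458.3, -273.5, 125.5]
ee_rot: [-3.141, 0.068, -0.0]
contact_force: [1.2, 0.5, 0.6]
gripper_width: -0.1
t 13.525 pos [ 458.3 -273.5  125.5] F [1.2 0.5 0.6] w -0.1 yawerr deg [ 0. -0.  0.]
B fwd -12 right 163
C fwd -12 right 27
```

```bash
for i in 1; do python3 -m crank '0 0.02 0 0 0 0 0;0 0.04 0 0 0 0 0;0 0.04 0 0 0 0 0'; done; python3 -m crank '0 0.02 0 0 0 0 0;0 0.04 0 0 0 0 0;0 0.04 0 0 0 0 0'
```

```text
time: 13.9
eef_pos: [460.3, -273.6, 125.5]
ee_rot: [3.141, -0.068, 0.0]
contact_force: [0.1, -1.1, 0.6]
gripper_width: -0.1
time: 14.28
eef_pos: [462.0, -273.7, 125.4]
ee_rot: [-3.141, 0.068, 0.001]
contact_force: [-0.5, -0.4, 1.4]
gripper_width: 0.2
```

```bash
python3 -m crank '0 0.02 0 0 0 0 0;0 0.04 0 0 0 0 0;0 0.04 0 0 0 0 0'
```

```text
time: 14.65
eef_pos: [462.6, -273.8, 125.2]
ee_rot: [-3.14, 0.069, 0.004]
contact_force: [-6.7, -0.6, 3.5]
gripper_width: 0.0
```

```bash
python3 -m crank '0 0.015 0 0 0 0 0;0 0.02 0 0 0 0 0;0 0.02 0 0 0 0 0'
```

```text
time: 15.02
eef_pos: [462.7, -273.8, 125.1]
ee_rot: [-3.14, 0.07, 0.006]
contact_force: [-8.8, -0.2, 4.5]
gripper_width: -0.0
```

The force rose at the same forward offset as on B, so C is at its stop. I'll retreat clear and check.

```bash
python3 -m crank '0 -0.4 0 0 0 0 0;0 -0.8 0 0 0 0 0;0 -0.8 0 -0.8 0 0 0;0 -0.8 0 -1.7 0 0 0;0 -0.8 0 -2.6 0 0 0;0 -1 0.8 -2.6 0 0 0;0 -1.3 1.6 -2.6 0 0 0;0 -1.6 2.4 -2.6 0 0 0;0 -1.9 3.2 -2.6 0 0 0;0 -2.2 4 -2.6 0 0 0;0 -2.6 4.8 -2.6 0 0 0;0 -3 5.6 -2.6 0 0 0;0 -3.4 6.4 -2.6 0 0 0;0 -3.8 7 -2.6 0 0 0;0 -3.8 7 -2.6 0 0 0;0 -3.8 7 -2.6 0 0 0'
python3 -c "
from h import *
tool()
for n in('top','side'): cv2.imwrite(f'pics/{n}3.png',arm.read_camera(n)[:,:,::-1])
"; python3 ov.py 3 pics/o3.png 3.0 0 3.14 0.1
```

```text
time: 17.02
eef_pos: [261.1, -614.7, 255.2]
ee_rot: [-3.14, 0.067, -0.001]
contact_force: [0.9, 0.9, -0.1]
gripper_width: -0.2
t 17.025 pos [ 261.1 -614.7  255.2] F [ 0.9  0.9 -0.1] w -0.2 yawerr deg [-0. -0.  0.]
B fwd -194 right 513
C fwd -194 right 377
[ 0.99904805 -0.04362332  0.        ] [array([483.,  25.]), array([ 477., -111.]), array([ 471., -247.]), array([ 465., -382.])]
```

View pics/o3.png

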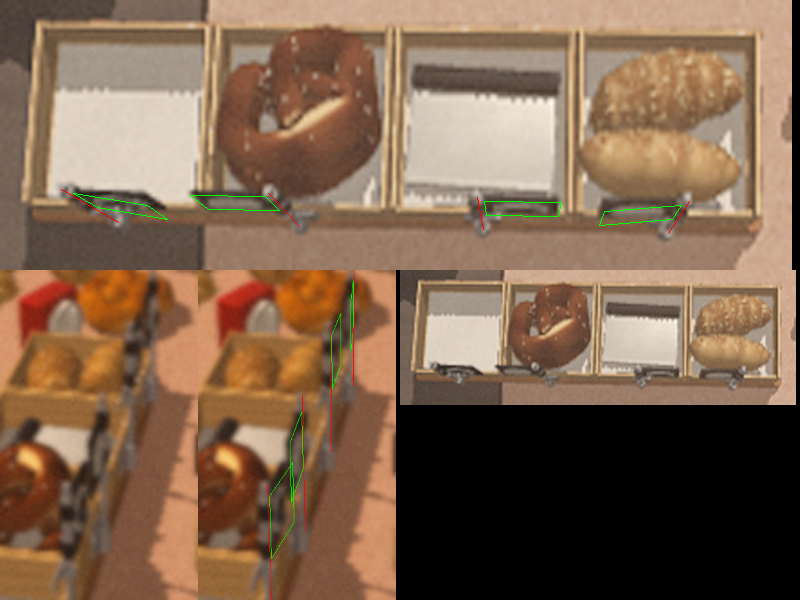

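B and C show at their stops. A and D must also be within 0.2 rad, so I'll check them closely, with the model shifted 3 mm using B and C as reference.

```bash
python3 - <<'E'
from h import *
x,y,bins,pins=setup();im=cv2.imread("pics/top3.png");f=9
rows=[]
for ths in((3.14,0,3.14,0),(2.94,0,3.14,.2),None):
    row=[]
    for k in range(4):
        p=pins[k]+3*x
        u=proj("top",p+[0,0,163])[0].astype(int)
        c0,r0=u[0]-(5 if k in(0,2) else 27)+0,u[1]-6
        if k in(0,2): c0=u[0]-4
        a=cv2.resize(im[r0:r0+20,c0:c0+33],None,fx=6,fy=9,interpolation=cv2.INTER_CUBIC)
        if ths:
            q=((proj("top",leaf(p,ths[k],x,y))-[c0,r0]+.5)*[6,9]).astype(int)
            cv2.polylines(a,[q],True,(0,255,0),1)
        row.append(a)
    rows.append(np.hstack(row))
cv2.imwrite("pics/z.png",np.vstack(rows))
E
```

```text
(no output)
```

View pics/z.png

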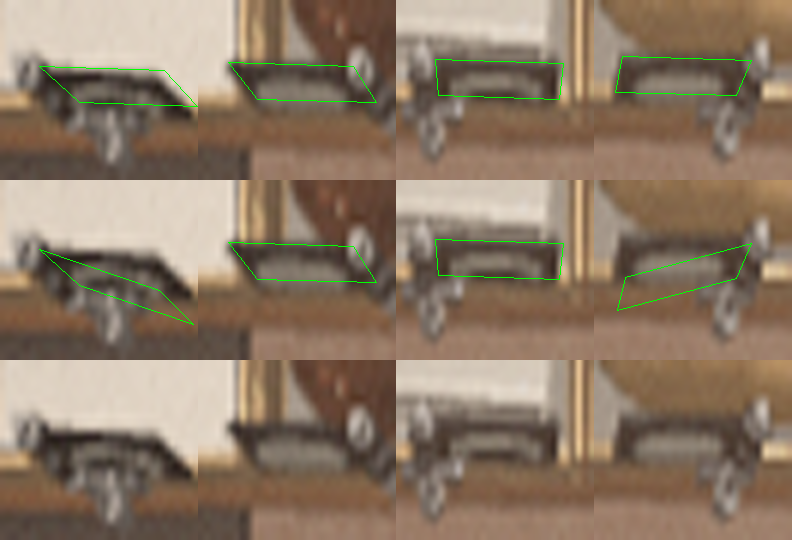

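The 0/3.14 outlines fit all four leaves and the 0.2 rad ones do not: A is at about 3.1, B at 0, C at 3.14 and D at about 0. I'll hand in.

```bash
python3 -c "
from workcell import arm
print(arm.finish_job())"
```

```text
the job is handed in; nothing more can be done
None
```

I pushed both wrong tags round to their stops and handed the job in at about 17 s of the 50 s allowed; no verdict was reported.

- **Which tags were wrong:** The pretzel bin, second from the left, was showing the ring. The scraper bin, third from the left, was showing the disc. I turned each with the shut fingertip, the first to the left and the second to the right.
- **Reaching the stops:** At each stop the reported force rose to about 11 N at most and was about 1 N during the sweep. That is well under the 30 N limit.
- **Last checks:** The top picture shows the two turned tags at their stops. The two untouched tags are within about 0.05 rad of theirs. The bread and scraper look unmoved. The arm is clear of everything, at about 255 mm height.
- **What disagreed:** The fitted pin positions were off by about 3 mm forward. I allowed for that in the moves, and it left no doubt about any tag's side.
- **Not measured:** I did not check tag lift with a number; nothing in the last pictures suggested it. I also did not re-check the ticket stand, tape roll and sugar shaker at the end; the fingertip stayed at about 125 mm or higher throughout, above all of them.

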